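Ready the card terminal and hold it out to the customer

TASK

The paper roll of the card terminal has just been changed: with the terminal still in its charging dock, press its paper cover down until it snaps fully shut. Then draw the terminal out of the dock and present it to the customer across the counter: hold it over the red coin dish, its lower end at least 12 cm above the counter, top end up, screen turned squarely to the customer and leaning back about 40 degrees from upright. Keep your fingers off the screen, do not disturb the bottles, salt and napkins, and finish while still holding the terminal there, steady.

Things in the scene. Friction and masses are not known exactly. Their poses are not given: they have to be found in the camera images.
- terminal_head (a point): Centre of the terminal's printer head, a good place to grasp: a block 68 mm wide (y), 48 mm thick (x), 110 to 168 mm from the foot end. This point lies 11 mm along x and 145 mm along z from terminal_foot. It can be gripped across its 68 mm width or its 48 mm front to back. Axes as the terminal.
- terminal_center (a point): Half-way along the terminal, 90 mm along z from terminal_foot, inside the slim keypad body (68 mm wide in y, 26 mm thick in x, 0 to 118 mm from the foot). The front is flat; the head juts out backwards above 110 mm. Axes as the terminal.
- terminal_foot (a point): Centre of the terminal's lower end face. In the dock it rests on the pocket floor.
- display: The terminal's glossy screen, 56 mm wide and 44 mm high, on the front face, from 64 to 108 mm above the foot end, below the head. Origin at its centre, axes as the terminal.
- cover (a joint): Blue paper cover on the terminal's top end, 68 mm wide, 48 mm deep, 12 mm thick, hinged along the back edge; its front edge lifts. Rad: 0 = shut, grows as it opens; starts 0.35 to 0.65, stays where left. From 0.18 to 0.08 a sprung catch resists; past it (about 6 N on the press point) it snaps shut. Shut, its top face is 180 mm from the foot end.
- cover_press (a point): Point on the top face of the cover, in the middle of its width, 27 mm from the hinge line; where to push it down. It moves with the cover; with the cover shut it lies 8 mm along the terminal's +x and 180 mm along its z from terminal_foot.
- cover_hinge (a point): Middle of the cover's hinge line (parallel to the terminal's y), at the back top edge of the head: 35 mm along x and 168 mm along z from terminal_foot. Turns with the cover.
- dock: Charging dock, fixed, black and grey, foot 135 by 104 mm; origin in its underside, z up, -x the way the docked terminal faces (to the robot, up to 0.45 rad either way). Its pocket takes the lowest 30 mm of the terminal with 2 to 4 mm play; a backrest 60 mm wide goes 106 mm up its back. The terminal draws out along its own length; only friction holds it.
- dock_pocket (a point): Centre of the pocket floor, 34 mm above the counter: where terminal_foot rests when docked. Axes as the dock.
- dish_center (a point): Centre of the round red coin dish, 150 mm across, rim 16 mm high, fixed to the counter.
- customer_side (a point): Empty point in the air, 190 mm beyond the coin dish's centre (world +x) and 250 mm above the counter, with world axes: where the customer's hand will come with the card. The customer stands straight across the counter from the robot, towards world +x from the dish.
- ketchup_mid (a point): Red squeeze bottle, 58 mm across, 182 mm high, loose; this point 90 mm up its axis. Leave alone.
- mustard_mid (a point): Yellow squeeze bottle, 58 mm across, 182 mm high, loose; this point 90 mm up its axis. Leave alone.
- salt_mid (a point): Salt shaker, 60 mm across, 103 mm high, loose; this point 50 mm up. Leave alone.
- napkins_mid (a point): Napkin dispenser, shiny box 100 by 130 mm, 125 mm high, white napkins front and back, loose; this point at mid-height. Leave alone.
- terminal: The hand-held card terminal: loose, grey, 0.3 to 0.5 kg, 180 mm long. Origin at terminal_foot. Axes (all terminal_ points too): z along its length, foot to top end; y across its width; -x the way screen and keys face. Docked, it leans back 0.30 rad.
There are look-alikes about, which are no part of the job. Of the things shaped like the part that bears dish_center, the red one is meant.

How it is judged:
By the outcome, as a careful person would: the job done as asked, in the order asked, and still so for the second after the job is handed in, while the arm keeps its last pose, push and grip.
It also fails if it takes over 51 s, if anything falls off the work surface, if the arm or the gripper's body presses on something with over 40 N, if the wrist force passes 120 N, or if a joint passes its speed limit or range.

ROBOT

A 6-joint arm with a two-finger parallel gripper is mounted at the origin on the work surface. World frame = base frame: x ahead of the robot, y to its left, z up, the work surface at z = 0. Lengths are in m, angles in degrees, forces in N, time in s.
With the tool pointing down it reaches from about 0.375 to 0.9 m from the base axis. Payload 3.1 kg.
Tool frame: the origin (TCP) lies at the very end of the fingers, on their centre line; the grasp point (between the pads) lies 19 mm behind it; z points along the fingers, y is the direction in which the jaws open and shut (so a half turn about z gives the same grasp; the last joint's range is limited). The gripper opens to 87 mm and grips with 3 to 60 N. Pads are 19 mm wide; open, the fingers measure 117 mm over their backs; the gripper's body (75 mm by 190 mm) begins 51 mm behind the grasp point.
Start: joints at [61.736, 30.224, 82.088, -0, 67.689, -10.227], TCP at [0.193, 0.594, 0.223] pointing down, gripper open.
Joint ranges: [-176.69, 176.69], [-43.24, 126.21], [12.49, 139.97], [-82, 262], [0, 151.66], [-163.58, 163.58]. Speed limits (degrees/s): [159.86, 159.86, 180, 180, 180, 180].

INTERFACE

Orientations are given as a 3x3 rotation matrix whose columns are the frame's x, y, z axes.
In Python, from rig import read_state, capture, hand_in gives the robot as it stands. The module is installed in compiled form; this text tells all that it offers.
- The arm moves only by the tool move_arm, never from a script. Its arguments are lists of equal length, an entry for each row: "linear": the shift along the tool's x, y, z in cm, a list of three; "angular": the turn, a rotation vector about the tool's x, y, z in rad, a list of three; "fingers": the gripper command: -1 is fully open, 1 is shut, values between are in proportion. In form: {"linear": [[tx, ty, tz], ...], "angular": [[wx, wy, wz], ...], "fingers": [fingers, ...]}. A call has 1 to 12 rows; each row is the pose to reach, as a shift and turn from the pose measured when the call began, along the tool's axes at that moment; what a row does not reach only later rows make up. A row lasts 1/12 s, in which the tool goes at most 41.7 mm and 7.16 degrees, less where a joint would pass 70% of its speed; a pose out of reach is approached as far as the arm can. A call with a gripper value outside its range is refused whole. The fingers move at their own pace and stop on an object; the grip force is fixed at half the most. Time passes only in rows, so rows that repeat a pose let the fingers close. It gives the time, the measured TCP pose, the force and the opening at its end, in the units of the state.
- read_state(): the state, without advancing time (a new reading comes with each control period).
- capture(name): name is "scene" or "top"; returns a dict with "color" (400x640x3 uint8, red, green, blue), "fx", "fy", "cx", "cy" (pixels), "k1" (the pictures are not rectified: a ray, as slopes to the right and down, at radius r is drawn at 1 + k1 r^2 times it, then the intrinsics apply), "view" (4x4, takes a point from world to camera coordinates). Camera axes: x right, y down, z forward; pixel columns grow to the right and rows downward; lengths in m; the calibration is good to about 2 mm. A picture is of the moment at which its call begins. There is no depth.
- hand_in(): hands the job in, once; it reports no verdict.
The state is a dict: "time_s": time; "joint_positions": joint angles; "qvel": joint speeds; "tau": joint torques, N m; "position": TCP position; "tcp_rot": TCP orientation; "force": force on the tool from outside, world axes, zero at the start; "moment": the same for the moment, N m; "opening": opening from 0.0 (shut) to 1.0 (fully open).
Only numpy, scipy, OpenCV 4.12 (cv2) and the standard library are available. Lean on these libraries where they do the work, as an engineer would, in place of code of your own. Each camera call takes 0.05 s, during which the arm holds its last target. There are 200 camera calls.

## Working session

There is one attempt and no reset: what is moved stays moved. The work goes in short steps, Python scripts to look and compute and a tool call to move; the robot and the scene stay as the last step left them, time stands still between calls to the robot, and variables do not carry over. Pictures are saved under pics/ and viewed, about 8 in all and at most 12, crops included, and the job is handed in when it is done.

Besides the shell and the picture viewer there is one more tool, called as a command line: name --argument value ..., lists and objects as JSON in quotes. move_arm: Moves the arm, as the interface text tells. Its arguments: {"type":"object","properties":{"linear":{"type":"array"},"angular":{"type":"array"},"fingers":{"type":"array"}},"required":["linear","angular","fingers"]}

```bash
mkdir -p pics; python3 - <<'E'
from rig import *
import cv2,numpy as np
s=read_state();print({k:np.round(v,3).tolist() for k,v in s.items()})
for n in("scene","top"):
    c=capture(n);cv2.imwrite(f"pics/{n}0.png",c["color"][:,:,::-1]);print(n,[c[k] for k in("fx","fy","cx","cy","k1")],np.round(c["view"],4).tolist())
E
```

```text
{'time_s': 0.0, 'joint_positions': [61.736, 30.279, 82.159, 0.0, 67.688, -10.226], 'qvel': [-0.033, -0.042, 0.099, 0.025, -0.009, 0.063], 'tau': [0.001, -44.005, -17.659, 0.063, 0.058, -0.0], 'position': [0.193, 0.594, 0.222], 'tcp_rot': [[-0.951, 0.31, -0.001], [0.31, 0.951, -0.002], [0.0, -0.002, -1.0]], 'force': [-0.397, 0.459, 0.655], 'moment': [-0.049, 0.048, -0.016], 'opening': 1.0}
scene [417.55696199901945, 417.55696199901945, 318.2842779361377, 203.01539490062964, -0.08247763607767468] [[0.7434, 0.6686, -0.0169, -0.4085], [0.554, -0.6298, -0.5445, -0.2056], [-0.3747, 0.3954, -0.8386, 1.5035], [0.0, 0.0, 0.0, 1.0]]
top [508.45393482188774, 508.45393482188774, 312.5723366094286, 196.28458065604767, -0.033643556607840845] [[0.0238, -0.9997, -0.0033, -0.0202], [-0.9952, -0.0234, -0.0946, 0.5695], [0.0945, 0.0056, -0.9955, 1.7106], [0.0, 0.0, 0.0, 1.0]]
```

View pics/scene0.png

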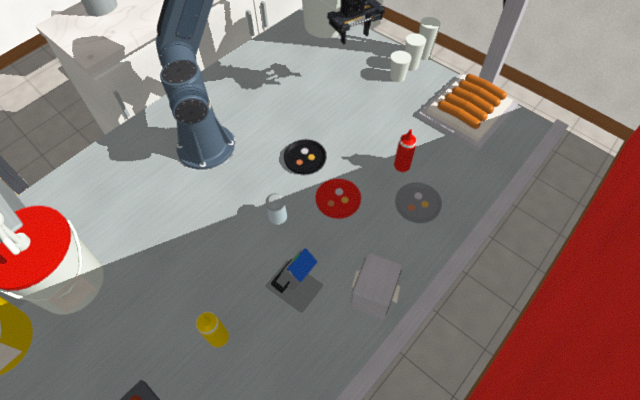

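View pics/top0.png

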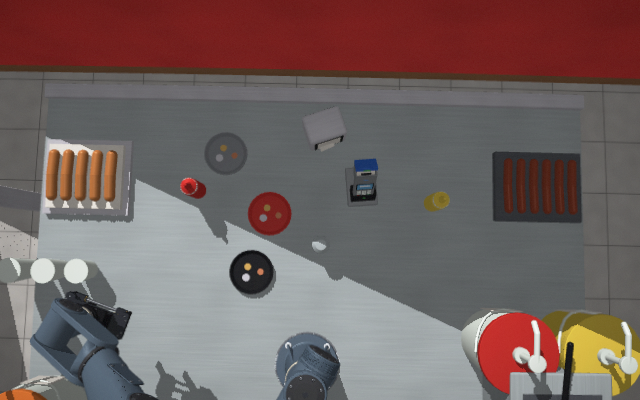

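The scene view shows the docked terminal at about (295,272), the red dish at (338,198), the salt at (277,210) and the napkins at (377,285). In the top view they are the terminal (365,180), dish (270,213), salt (318,245), napkins (325,130), mustard (437,201) and ketchup (192,187).

```bash
cat > h.py <<'E'
import cv2,numpy as np
from rig import *
def K(c): return np.array([[c["fx"],0,c["cx"]],[0,c["fy"],c["cy"]],[0,0,1]]),np.array([c["k1"],0,0,0,0])
def proj(c,P):
    k,d=K(c);V=c["view"];return cv2.projectPoints(np.atleast_2d(P).astype(float),cv2.Rodrigues(V[:3,:3])[0],V[:3,3],k,d)[0][:,0]
def ray(c,uv):
    k,d=K(c);n=cv2.undistortPoints(np.array(uv,float).reshape(-1,1,2),k,d)[:,0]
    V=np.array(c["view"]);D=np.c_[n,np.ones(len(n))]@V[:3,:3];return -V[:3,:3].T@V[:3,3],D
def onz(c,uv,z):
    o,D=ray(c,uv);return o+D*((z-o[2])/D[:,2])[:,None]
def tri(c1,u1,c2,u2):
    o1,d1=ray(c1,u1);o2,d2=ray(c2,u2);R=[]
    for a,b in zip(d1,d2):
        t=np.linalg.lstsq(np.c_[a,-b],o2-o1,rcond=None)[0];p,q=o1+a*t[0],o2+b*t[1];R.append([*((p+q)/2),np.linalg.norm(p-q)])
    return np.array(R)
E
python3 - <<'E'
from h import *
np.set_printoptions(precision=4,suppress=True)
S=capture("scene");T=capture("top")
for n,c in(("S",S),("T",T)):
    h=cv2.cvtColor(c["color"],cv2.COLOR_RGB2HSV)
    m=cv2.inRange(h,(105,150,60),(125,255,255));cs=max(cv2.findContours(m,0,2)[0],key=cv2.contourArea)
    r=cv2.minAreaRect(cs);print(n,"blue",cv2.contourArea(cs),cv2.boxPoints(r).tolist(), cv2.approxPolyDP(cs,2,True)[:,0].tolist())
    m=cv2.inRange(h,(0,170,60),(8,255,255))|cv2.inRange(h,(174,170,60),(180,255,255))
    for k in cv2.findContours(m,0,2)[0]:
        if 300<cv2.contourArea(k)<3000: e=cv2.fitEllipse(k);print(n,"red",cv2.contourArea(k),e,onz(c,[e[0]],.012))
for nm,uv,z in(("salt",(318,245),.1),("napkins",(325,130),.125),("must",(440,200),.18),("ket",(188,186),.18)):print(nm,onz(T,[uv],z))
a=cv2.resize(S["color"][235:325,250:340],(540,540),interpolation=2);b=cv2.resize(T["color"][145:220,330:400][:, :],None,fx=7.2,fy=7.2,interpolation=2)
cv2.imwrite("pics/c1.png",a[:,:,::-1]);cv2.imwrite("pics/c2.png",b[:,:,::-1])
E
```

```text
S blue 451.0 [[286.1646728515625, 269.1411437988281], [304.51763916015625, 247.72940063476562], [318.76470947265625, 259.9411926269531], [300.4117431640625, 281.3529357910156]] [[306, 249], [288, 267], [300, 281], [316, 262]]
S red 1321.5 ((337.74139404296875, 198.1358642578125), (38.343990325927734, 44.12895202636719), 91.3270034790039) [[0.5109 0.1377 0.012 ]]
S red 336.5 ((403.94049072265625, 157.2443084716797), (17.469690322875977, 29.403047561645508), 18.067493438720703) [[0.5728 0.4196 0.012 ]]
T blue 206.0 [[354.33935546875, 160.06292724609375], [376.2359619140625, 157.9775390625], [377.28314208984375, 168.97305297851562], [355.38653564453125, 171.05844116210938]] [[375, 159], [355, 160], [356, 171], [377, 169]]
T red 1343.0 ((269.2700500488281, 213.07289123535156), (41.27060317993164, 41.731388092041016), 75.35588836669922) [[0.5098 0.1408 0.012 ]]
T red 341.0 ((571.7559204101562, 188.0696563720703), (7.492475986480713, 67.34516906738281), 178.7352294921875) [[ 0.6211 -0.907   0.012 ]]
T red 341.5 ((559.0665893554688, 186.03253173828125), (7.924245834350586, 63.679447174072266), 178.81298828125) [[ 0.6272 -0.8624  0.012 ]]
T red 320.0 ((546.194091796875, 186.7054901123047), (7.632588863372803, 63.598533630371094), 178.78330993652344) [[ 0.6237 -0.817   0.012 ]]
T red 316.5 ((533.2025756835938, 185.98805236816406), (7.715680122375488, 59.5443115234375), 179.10501098632812) [[ 0.6252 -0.7714  0.012 ]]
T red 330.0 ((520.396728515625, 184.38458251953125), (8.198497772216797, 62.56622314453125), 178.89964294433594) [[ 0.6297 -0.7265  0.012 ]]
T red 333.0 ((508.2796630859375, 184.58766174316406), (8.33803653717041, 64.23597717285156), 179.41921997070312) [[ 0.6279 -0.6841  0.012 ]]
salt [[ 0.4046 -0.0285  0.1   ]]
napkins [[ 0.7789 -0.0426  0.125 ]]
must [[ 0.553  -0.4049  0.18  ]]
ket [[0.5785 0.383  0.18  ]]
```

View pics/c1.png

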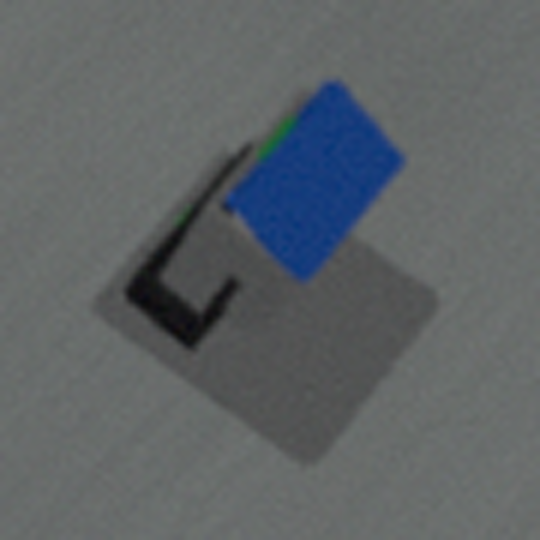

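View pics/c2.png

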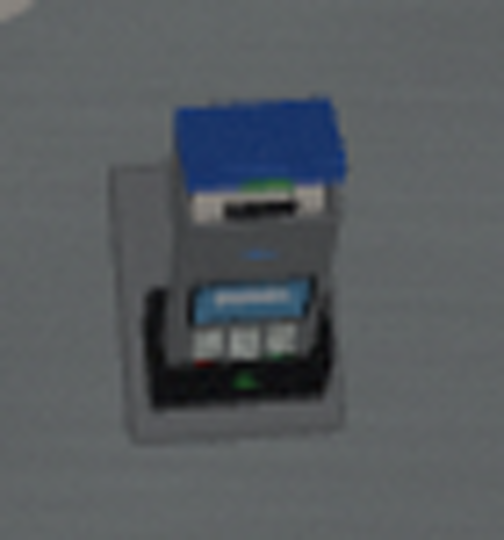

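The crops show the cover corners in S at about (305.8,248.7), (317.5,261.7), (300.3,281.7) and (287.5,269.2), and the matching corners in T. The dock foot corners show in both views. I'll triangulate these.

```bash
python3 - <<'E'
from h import *
np.set_printoptions(precision=4,suppress=True)
S=capture("scene");T=capture("top")
s=lambda *p:[(250+(a+.5)/6-.5,235+(b+.5)/6-.5) for a,b in p]
t=lambda *p:[(330+(a+.5)/7.2-.5,145+(b+.5)/7.2-.5) for a,b in p]
# dock foot: FR, BL
D=tri(S,s((95,305),(438,300)),T,t((342,436),(108,168)));print("dock",D)
tz=D[:2,2].mean()
P=onz(S,s((95,305),(310,467),(438,300)),.012)[:,:2];Q=onz(T,t((342,434),(128,443),(108,168)),.012)[:,:2]
print("S FR,BR,BL",P,"T FR,FL,BL",Q)
for a,b in((P[0],P[1]),(P[1],P[2]),(Q[0],Q[1]),(Q[1],Q[2])):print(np.linalg.norm(b-a),np.degrees(np.arctan2(*(b-a)[::-1])))
# cover: back L, back R, front R(lower in T), front L
C=tri(S,s((405,160),(302,281)),T,t((175,107),(330,97)));print("cover back L,R",C)
F=tri(S,s((225,205),(335,80)),T,t((343,167),(180,178)));print("cover front R,L",F)
print(np.degrees(np.arctan2(*((C[0]-C[1])[:2])))),print(np.degrees(np.arctan2(*((F[1]-F[0])[:2]))))
print("display in T",onz(T,t((252,302)),.115),"keys")
E
```

```text
dock [[ 0.5474 -0.2288  0.0051  0.0031]
 [ 0.6722 -0.1161  0.01    0.0022]]
S FR,BR,BL [[ 0.5509 -0.2289]
 [ 0.6825 -0.2183]
 [ 0.6721 -0.1175]] T FR,FL,BL [[ 0.5469 -0.2293]
 [ 0.5402 -0.127 ]
 [ 0.6726 -0.1151]]
0.1320484149969261 4.606153747357978
0.10128810285626168 95.9212241585424
0.10244252683444849 93.75794666917268
0.13300442985566974 5.141259108094266
cover back L,R [[ 0.6714 -0.1338  0.1949  0.0017]
 [ 0.6768 -0.201   0.196   0.0027]]
cover front R,L [[ 0.6415 -0.2044  0.2242  0.0049]
 [ 0.6357 -0.135   0.2233  0.0034]]
-4.644405635437175
-4.77801012826952
display in T [[ 0.5973 -0.1754  0.115 ]] keys
```

```bash
cat >> h.py <<'E'
from scipy.spatial.transform import Rotation as Ro
np.set_printoptions(precision=4,suppress=True)
yaw=np.radians(4.8);c_,s_=np.cos(yaw),np.sin(yaw)
Zr=Ro.from_euler('z',yaw).as_matrix()
RT=Zr@Ro.from_euler('y',.30).as_matrix()      # docked terminal axes
F=np.array([.584,-.1745,.034])
RP=RT@np.diag([1,-1,-1.])                     # press tool pose
RG=Zr@np.diag([1,-1,-1.])                     # grasp tool pose (straight down)
tp=lambda x,z:F+RT@np.array([x,0,z])
def delta(R,p):
    s=read_state();A=np.array(s["tcp_rot"]);P=np.array(s["position"])
    print("t",s["time_s"],"p",P,"force",np.round(s["force"],1),"open",s["opening"],"j",np.round(s["joint_positions"],0))
    w=Ro.from_matrix(A.T@R).as_rotvec()
    print("linear cm",A.T@(p-P)*100,"angular",w,np.degrees(np.linalg.norm(w)))
E
python3 -c "
from h import *
delta(RP,np.array([.45,.2,.32]));delta(RP,tp(.008,.235));print(tp(.008,.235))"
```

```text
t 0.3 p [0.1934 0.5941 0.2222] force [-0.7  0.2 -0.2] open 1.0096901236791738 j [ 62.  30.  82.  -0.  68. -10.]
linear cm [-36.6014 -29.5308  -9.7634] angular [ 0.41   -0.0819  2.7154] 157.41511291424723
t 0.3 p [0.1934 0.5941 0.2222] force [-0.7  0.2 -0.2] open 1.0096901236791738 j [ 62.  30.  82.  -0.  68. -10.]
linear cm [-68.0448 -57.9937  -3.3592] angular [ 0.41   -0.0819  2.7154] 157.41511291424723
[ 0.6608 -0.168   0.2561]
```

move_arm --linear '[[-3, -2.5, -4], [-6, -5, -8], [-9, -7.5, -9.7], [-12, -10, -9.7], [-15, -12, -9.7], [-18, -15, -9.7], [-21, -17, -9.7], [-24, -19.5, -9.7], [-27, -22, -9.7], [-30, -24, -9.7], [-33, -27, -9.7], [-36.6, -29.5, -9.7]]' --angular '[[0, 0, 0.12], [0, 0, 0.24], [0, 0, 0.36], [0, 0, 0.48], [0, 0, 0.6], [0, 0, 0.72], [0, 0, 0.84], [0, 0, 0.96], [0, 0, 1.08], [0, 0, 1.2], [0, 0, 1.32], [0, 0, 1.44]]' --fingers '[1, 1, 1, 1, 1, 1, 1, 1, 1, 1, 1, 1]'

```text
time_s: 1.3
position: [0.4477, 0.201, 0.3195]
tcp_rot: [[0.189, 0.982, -0.001], [0.982, -0.189, -0.001], [-0.001, -0.001, -1.0]]
force: [0.1, 1.5, -0.9]
opening: 0.175
```

```bash
python3 -c "
from h import *
delta(RP,tp(.008,.235))"
```

```text
t 1.3 p [0.4477 0.201  0.3195] force [ 0.1  1.5 -0.9] open 0.1745389349980293 j [11. 13. 93. -0. 73. 22.]
linear cm [-32.212   27.9022   6.3425] angular [ 0.1943 -0.2551  1.2867] 75.97880970466566
```

move_arm --linear '[[-3, 2.5, 0], [-6, 5, 0], [-9, 7.5, 0], [-12, 10, 0], [-15, 12.5, 0], [-18, 15, 0], [-21, 18, 0], [-24, 21, 1], [-27, 24, 2], [-30, 26, 3.5], [-32.2, 27.9, 5], [-32.2, 27.9, 6.3]]' --angular '[[0.02, -0.02, 0.11], [0.03, -0.04, 0.21], [0.05, -0.06, 0.32], [0.06, -0.08, 0.43], [0.08, -0.1, 0.53], [0.1, -0.13, 0.64], [0.11, -0.15, 0.75], [0.13, -0.17, 0.86], [0.15, -0.19, 0.97], [0.16, -0.21, 1.07], [0.18, -0.23, 1.18], [0.194, -0.255, 1.287]]' --fingers '[1, 1, 1, 1, 1, 1, 1, 1, 1, 1, 1, 1]'

```text
time_s: 2.3
position: [0.6626, -0.1748, 0.2539]
tcp_rot: [[0.953, 0.072, -0.294], [0.068, -0.997, -0.026], [-0.295, 0.005, -0.956]]
force: [-0.1, -1.1, 0.2]
opening: 0.005
```

```bash
python3 - <<'E'
from h import *
delta(RP,tp(.008,.235))
S=capture("scene");T=capture("top")
a=cv2.resize(S["color"][205:325,240:350],None,fx=4.5,fy=4.5,interpolation=2)
b=cv2.resize(T["color"][130:220,330:400],(420,540),interpolation=2);a=a[:540]
# overlay predicted points: shut press point, hinge ends
cv2.imwrite("pics/p1.png",np.hstack([a[:,:380] if a.shape[1]+420>800 else a,b])[:,:,::-1]);print(a.shape)
print(proj(S,[tp(.008,.18),tp(.035,.168)]),proj(T,[tp(.008,.18),tp(.035,.168)]))
E
```

```text
t 2.3 p [ 0.6626 -0.1748  0.2539] force [-0.1 -1.1  0.2] open 0.004739234859840249 j [-21.  42.  56.  -7.  97.  65.]
linear cm [-0.1858 -0.6876 -0.1755] angular [ 0.0012 -0.0006 -0.0122] 0.7012249651697602
(540, 495, 3)
[[299.5727 262.9754]
 [307.0203 271.1949]] [[365.6843 167.9755]
 [364.5599 161.8782]]
```

View pics/p1.png

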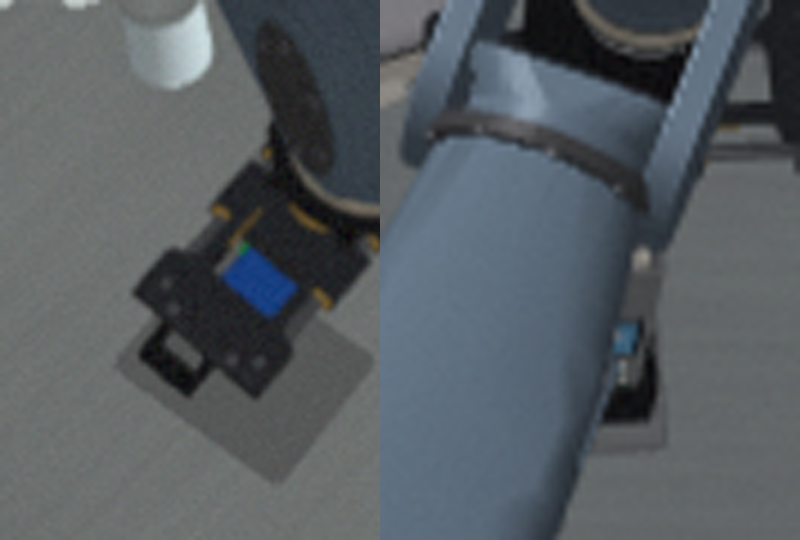

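The picture shows the shut gripper above the blue cover, and the terminal still upright in the dock. I'll correct the sideways offset and press down along the terminal's length.

move_arm --linear '[[-0.2, -0.7, 0.2], [-0.2, -0.7, 0.5], [-0.2, -0.7, 1.0], [-0.2, -0.7, 1.5], [-0.2, -0.7, 2.0], [-0.2, -0.7, 2.5], [-0.2, -0.7, 3.0], [-0.2, -0.7, 3.4], [-0.2, -0.7, 3.7], [-0.2, -0.7, 4.0]]' --angular '[[0, 0, -0.012], [0, 0, -0.012], [0, 0, -0.012], [0, 0, -0.012], [0, 0, -0.012], [0, 0, -0.012], [0, 0, -0.012], [0, 0, -0.012], [0, 0, -0.012], [0, 0, -0.012]]' --fingers '[1, 1, 1, 1, 1, 1, 1, 1, 1, 1]'

```text
time_s: 3.23
position: [0.6452, -0.1635, 0.214]
tcp_rot: [[0.949, 0.092, -0.301], [0.09, -0.996, -0.021], [-0.302, -0.007, -0.953]]
force: [-0.1, 0.9, 0.6]
opening: 0.006
```

```bash
python3 -c "
from h import *
delta(RP,tp(.008,.180))"
```

```text
t 3.2333 p [ 0.6452 -0.1635  0.214 ] force [-0.1  0.9  0.6] open 0.006249996213600148 j [-20.  42.  62.  -7.  92.  65.]
linear cm [0.2074 0.5915 1.0176] angular [-0.0043  0.0064  0.0102] 0.7330390477317613
```

move_arm --linear '[[0.2, 0.5, 0], [0.2, 0.5, 0.2], [0.2, 0.5, 0.4], [0.2, 0.5, 0.6], [0.2, 0.5, 0.8], [0.2, 0.5, 0.8]]' --angular '[[0, 0, 0], [0, 0, 0], [0, 0, 0], [0, 0, 0], [0, 0, 0], [0, 0, 0]]' --fingers '[1, 1, 1, 1, 1, 1]'

```text
time_s: 3.73
position: [0.6453, -0.1693, 0.2079]
tcp_rot: [[0.95, 0.092, -0.3], [0.089, -0.996, -0.023], [-0.301, -0.005, -0.954]]
force: [-0.4, -0.8, 6.0]
opening: 0.007
```

```bash
python3 -c "
from h import *
delta(RP,tp(.008,.180))"
```

```text
t 3.7333 p [ 0.6453 -0.1693  0.2079] force [-0.4 -0.8  6. ] open 0.007082688600204334 j [-21.  42.  62.  -7.  91.  65.]
linear cm [0.0624 0.0089 0.4367] angular [-0.0021  0.0054  0.0094] 0.6326173339872437
```

Now on the catch at 6 N. I'll press on in small steps.

move_arm --linear '[[0, 0, 0.2], [0, 0, 0.4], [0, 0, 0.5], [0, 0, 0.6], [0, 0, 0.7], [0, 0, 0.7]]' --angular '[[0, 0, 0], [0, 0, 0], [0, 0, 0], [0, 0, 0], [0, 0, 0], [0, 0, 0]]' --fingers '[1, 1, 1, 1, 1, 1]'

```text
time_s: 4.23
position: [0.6437, -0.1695, 0.2038]
tcp_rot: [[0.95, 0.092, -0.298], [0.089, -0.996, -0.024], [-0.299, -0.004, -0.954]]
force: [-1.1, 1.2, 9.4]
opening: -0.002
```

```bash
python3 -c "
from h import *
delta(RP,tp(.008,.180))"
```

```text
t 4.2333 p [ 0.6437 -0.1695  0.2038] force [-1.1  1.2  9.4] open -0.001759378565691906 j [-21.  42.  63.  -7.  91.  65.]
linear cm [ 0.0917 -0.0055 -0.0064] angular [-0.0009  0.0036  0.009 ] 0.5563292862364765
```

move_arm --linear '[[0, 0, 0.4], [0, 0, 0.6], [0, 0, 0.8], [0, 0, 0.9], [0, 0, 0.9], [0, 0, 0.9]]' --angular '[[0, 0, 0], [0, 0, 0], [0, 0, 0], [0, 0, 0], [0, 0, 0], [0, 0, 0]]' --fingers '[1, 1, 1, 1, 1, 1]'

```text
time_s: 4.73
position: [0.6436, -0.1697, 0.2035]
tcp_rot: [[0.953, 0.092, -0.29], [0.088, -0.996, -0.027], [-0.291, 0.0, -0.957]]
force: [-0.4, 3.3, 27.2]
opening: 0.003
```

```bash
python3 -c "
from h import *
delta(RP,tp(.008,.180))"
```

```text
t 4.7333 p [ 0.6436 -0.1697  0.2035] force [-0.4  3.3 27.2] open 0.002890091187059539 j [-21.  42.  63.  -7.  90.  65.]
linear cm [ 0.0921 -0.0187 -0.043 ] angular [ 0.0025 -0.0045  0.0081] 0.550657165327515
```

move_arm --linear '[[0, 0, -1], [0, 0, -3], [0, 0, -5], [0, 0, -7], [0, 0, -8.5], [0, 0, -10], [0, 0, -10]]' --angular '[[0, 0, 0], [0, 0, 0], [0, 0, 0], [0, 0, 0], [0, 0, 0], [0, 0, 0], [0, 0, 0]]' --fingers '[1, 1, 1, -1, -1, -1, -1]'

```text
time_s: 5.32
position: [0.6747, -0.1673, 0.3021]
tcp_rot: [[0.955, 0.093, -0.283], [0.088, -0.996, -0.029], [-0.285, 0.003, -0.959]]
force: [0.6, -0.2, -0.0]
opening: 0.225
```

```bash
python3 - <<'E'
from h import *
G=tp(.011,.148)-[0,0,.019];print("G",G)
delta(RG,G+[0,0,.09])
S=capture("scene");a=S["color"].copy()
y=lambda x,yy,z:F+RT@np.array([x,yy,z])
h=cv2.cvtColor(a,cv2.COLOR_RGB2HSV);m=cv2.inRange(h,(105,150,60),(125,255,255));cs=max(cv2.findContours(m,0,2)[0],key=cv2.contourArea)
print(cv2.contourArea(cs),cv2.approxPolyDP(cs,1.5,True)[:,0].tolist())
print("pred shut FL BL BR FR",proj(S,[y(-.013,.034,.18),y(.035,.034,.18),y(.035,-.034,.18),y(-.013,-.034,.18)]), "back lower", proj(S,[y(.035,.034,.168),y(.035,-.034,.168)]))
cv2.imwrite("pics/p2.png",cv2.resize(a[215:325,240:350],(550,550),interpolation=2)[:,:,::-1])
E
```

```text
G [ 0.6381 -0.17    0.1531]
t 5.3167 p [ 0.6747 -0.1673  0.3021] force [ 0.6 -0.2 -0. ] open 0.2245705481223344 j [-20.  40.  51.  -7. 103.  64.]
linear cm [-1.8405 -0.0952  6.6986] angular [0.0041 0.2889 0.0084] 16.56316734417347
65.0 [[297, 253], [294, 257], [304, 265], [307, 265], [308, 262]]
pred shut FL BL BR FR [[301.6305 247.5371]
 [316.37   259.9911]
 [299.349  280.4718]
 [284.2643 267.6155]] back lower [[315.3426 261.178 ]
 [298.4765 281.469 ]]
```

View pics/p2.png

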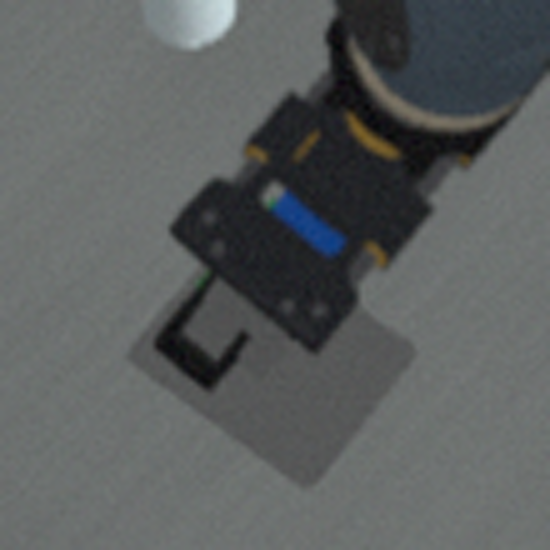

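move_arm --linear '[[0, -3, 0], [0, -6, 0], [0, -9, 0], [-0.5, -12, 0.5], [-1, -15, 1], [-1.5, -17, 1], [-1.5, -17, 1]]' --angular '[[0, 0.05, 0], [0, 0.1, 0], [0, 0.15, 0], [0, 0.2, 0], [0, 0.25, 0], [0, 0.289, 0], [0, 0.289, 0]]' --fingers '[-1, -1, -1, -1, -1, -1, -1]'

```text
time_s: 5.95
position: [0.6363, 0.0052, 0.2935]
tcp_rot: [[0.995, 0.096, -0.007], [0.096, -0.995, 0.001], [-0.007, -0.002, -1.0]]
force: [-0.1, -0.0, 0.3]
opening: 0.801
```

```bash
python3 - <<'E'
from h import *
G=tp(.011,.148)-[0,0,.019]
delta(RG,G+[0,0,.09])
S=capture("scene");T=capture("top")
for n,c in(("S",S),("T",T)):
    h=cv2.cvtColor(c["color"],cv2.COLOR_RGB2HSV);m=cv2.inRange(h,(105,150,60),(125,255,255));cs=max(cv2.findContours(m,0,2)[0],key=cv2.contourArea)
    print(n,cv2.contourArea(cs),cv2.boxPoints(cv2.minAreaRect(cs)).tolist())
    y=lambda x,yy,z:F+RT@np.array([x,yy,z])
    print("pred shut FL BL BR FR",proj(c,[y(-.013,.034,.18),y(.035,.034,.18),y(.035,-.034,.18),y(-.013,-.034,.18),y(-.013,.034,.168),y(-.013,-.034,.168)]).tolist())
a=cv2.resize(S["color"][235:325,250:330],None,fx=5,fy=5,interpolation=2);b=cv2.resize(T["color"][145:220,330:400],None,fx=5,fy=5,interpolation=2);b=cv2.copyMakeBorder(b,0,75,0,0,0)
cv2.imwrite("pics/p3.png",np.hstack([a,b])[:,:,::-1])
E
```

```text
t 5.95 p [0.6363 0.0052 0.2935] force [-0.1 -0.   0.3] open 0.8008288495751137 j [-10.  27.  75.   0.  78.  75.]
linear cm [-1.472  17.4666  5.0133] angular [-0.0021  0.0072  0.0127] 0.8460217053918602
S 485.5 [[283.37701416015625, 268.1475524902344], [300.42620849609375, 247.6885223388672], [315.96722412109375, 260.6393127441406], [298.91802978515625, 281.09832763671875]]
pred shut FL BL BR FR [[301.63049642781266, 247.53707617829966], [316.36995652869666, 259.99107175769865], [299.34898531108007, 280.4717572290948], [284.2642751579105, 267.615511316929], [300.7590231928423, 248.84958551356968], [283.55554069140703, 268.7470906476127]]
T 278.5 [[354.3045654296875, 161.26394653320312], [376.121826171875, 159.70556640625], [377.17767333984375, 174.4873046875], [355.36041259765625, 176.04568481445312]]
pred shut FL BL BR FR [[355.2963261901527, 174.7919598416146], [353.923428348819, 160.80293441398447], [375.75658521091975, 159.5054546205171], [377.38893489611473, 173.4732633470188], [355.07656750500684, 176.4345576351092], [377.0139421116828, 175.12440652582288]]
```

View pics/p3.png

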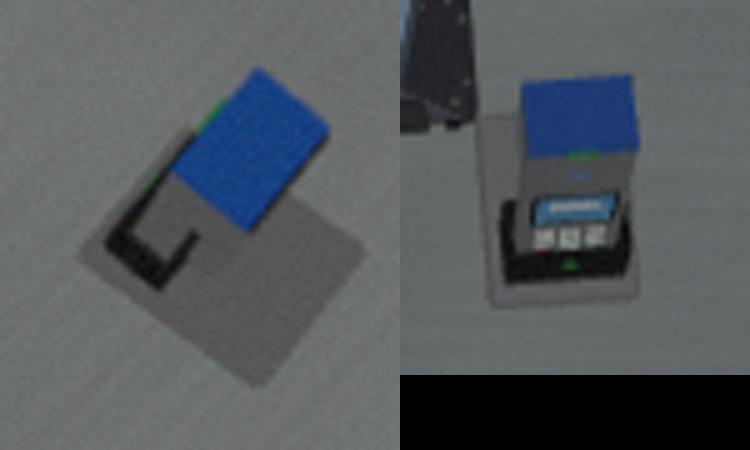

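The cover is shut: its corners lie within 1 px of the shut prediction in both views (S about (301,248) to (299,281); T about (354,161) to (377,175)). The pose model also holds. Next I grasp the head.

move_arm --linear '[[-0.3, 3.5, 0], [-0.6, 7, 0], [-0.9, 10.5, 0], [-1.2, 14, 1], [-1.5, 16.5, 3], [-1.5, 17.4, 5], [-1.5, 17.4, 5], [-1.5, 17.4, 5], [-1.5, 17.4, 5]]' --angular '[[0, 0.007, 0.012], [0, 0.007, 0.012], [0, 0.007, 0.012], [0, 0.007, 0.012], [0, 0.007, 0.012], [0, 0.007, 0.012], [0, 0.007, 0.012], [0, 0.007, 0.012], [0, 0.007, 0.012]]' --fingers '[-1, -1, -1, -1, -1, -1, -1, -1, -1]'

```text
time_s: 6.8
position: [0.6413, -0.1737, 0.2445]
tcp_rot: [[0.997, 0.081, 0.003], [0.081, -0.997, -0.001], [0.003, 0.001, -1.0]]
force: [0.2, -1.1, 0.2]
opening: 1.0
```

```bash
python3 - <<'E'
from h import *
G=tp(.011,.148)-[0,0,.019]
delta(RG,G)
E
```

```text
t 6.8 p [ 0.6413 -0.1737  0.2445] force [ 0.2 -1.1  0.2] open 1.0003663794373288 j [-25.  32.  75.   0.  73.  61.]
linear cm [-0.3188 -0.4093  9.1357] angular [ 0.0014 -0.0027 -0.0022] 0.21447008583969313
```

move_arm --linear '[[-0.3, -0.4, 0.5], [-0.3, -0.4, 1.5], [-0.3, -0.4, 2.5], [-0.3, -0.4, 3], [-0.3, -0.4, 3]]' --angular '[[0, 0, 0], [0, 0, 0], [0, 0, 0], [0, 0, 0], [0, 0, 0]]' --fingers '[-1, -1, -1, -1, -1]'

```text
time_s: 7.22
position: [0.6369, -0.1688, 0.2125]
tcp_rot: [[0.997, 0.082, -0.001], [0.082, -0.997, 0.0], [-0.001, -0.0, -1.0]]
force: [-0.2, -0.2, -1.1]
opening: 1.004
```

```bash
python3 - <<'E'
from h import *
delta(RG,tp(.011,.148)-[0,0,.019])
E
```

```text
t 7.2167 p [ 0.6369 -0.1688  0.2125] force [-0.2 -0.2 -1.1] open 1.0041253705691762 j [-25.  34.  77.   0.  69.  61.]
linear cm [0.1054 0.1234 5.9366] angular [-0.0004  0.0007 -0.0013] 0.08892465675165734
```

move_arm --linear '[[0.1, 0.1, 0.7], [0.1, 0.1, 1.7], [0.1, 0.1, 2.7], [0.1, 0.1, 3.7], [0.1, 0.1, 4.7], [0.1, 0.1, 5.4], [0.1, 0.1, 5.9], [0.1, 0.1, 5.9], [0.1, 0.1, 5.9]]' --angular '[[0, 0, 0], [0, 0, 0], [0, 0, 0], [0, 0, 0], [0, 0, 0], [0, 0, 0], [0, 0, 0], [0, 0, 0], [0, 0, 0]]' --fingers '[-1, -1, -1, -1, -1, -1, -1, -1, -1]'

```text
time_s: 7.97
position: [0.638, -0.1698, 0.1532]
tcp_rot: [[0.997, 0.082, -0.001], [0.082, -0.997, 0.0], [-0.001, -0.001, -1.0]]
force: [-0.6, -0.6, -0.2]
opening: 0.999
```

move_arm --linear '[[0, 0, 0], [0, 0, 0], [0, 0, 0], [0, 0, 0], [0, 0, 0], [0, 0, 0], [0, 0, 0], [0, 0, 0]]' --angular '[[0, 0, 0], [0, 0, 0], [0, 0, 0], [0, 0, 0], [0, 0, 0], [0, 0, 0], [0, 0, 0], [0, 0, 0]]' --fingers '[1, 1, 1, 1, 1, 1, 1, 1]'

```text
time_s: 8.63
position: [0.6382, -0.1699, 0.1538]
tcp_rot: [[0.997, 0.083, -0.0], [0.083, -0.997, 0.0], [-0.0, -0.0, -1.0]]
force: [0.3, -0.4, 2.2]
opening: 0.78
```

```bash
python3 - <<'E'
from h import *
delta(RG,tp(.011,.148)-[0,0,.019])
print("draw out dir in tool", RG.T@RT[:,2])
E
```

```text
t 8.6333 p [ 0.6382 -0.1699  0.1538] force [ 0.3 -0.4  2.2] open 0.780372830818973 j [-25.  37.  80.  -0.  62.  61.]
linear cm [-0.018   0.0073  0.0612] angular [-0.0001  0.0003 -0.0012] 0.06896668550126067
draw out dir in tool [ 0.2955 -0.     -0.9553]
```

move_arm --linear '[[0.15, 0, -0.5], [0.3, 0, -1], [0.6, 0, -1.9], [0.9, 0, -2.9], [1.2, 0, -3.8], [1.5, 0, -4.8], [1.8, 0, -5.7], [2.1, 0, -6.7], [2.5, 0, -8.1], [2.9, 0, -9.5], [3.5, 0, -11.3], [3.5, 0, -11.3]]' --angular '[[0, 0, 0], [0, 0, 0], [0, 0, 0], [0, 0, 0], [0, 0, 0], [0, 0, 0], [0, 0, 0], [0, 0, 0], [0, 0, 0], [0, 0, 0], [0, 0, 0], [0, 0, 0]]' --fingers '[1, 1, 1, 1, 1, 1, 1, 1, 1, 1, 1, 1]'

```text
time_s: 9.63
position: [0.6771, -0.1678, 0.2721]
tcp_rot: [[0.997, 0.083, 0.011], [0.083, -0.997, -0.004], [0.01, 0.005, -1.0]]
force: [0.3, -0.7, -3.4]
opening: 0.781
```

```bash
cat >> h.py <<'E'
D=np.array([.510,.139,0])
th=np.radians(40)
RTF=np.array([[-np.cos(th),0,-np.sin(th)],[0,-1,0],[-np.sin(th),0,np.cos(th)]])
RF=RTF@RT.T@RG
def pf(foot_z,RTx=RTF):  # TCP so that terminal centre is above dish
    C=D+[0,0,foot_z+.09*np.cos(th)]
    g=C+RTF@np.array([.011,0,.148-.09])
    return g+RTF@RT.T@np.array([0,0,-.019])
E
python3 - <<'E'
from h import *
print(RF,pf(.17))
delta(RF,pf(.17))
E
```

```text
[[-0.9218 -0.      0.3877]
 [-0.      1.      0.    ]
 [-0.3877  0.     -0.9218]] [0.4717 0.139  0.2588]
t 9.6333 p [ 0.6771 -0.1678  0.2721] force [ 0.3 -0.7 -3.4] open 0.7806980800765305 j [-23.  33.  68.   0.  78.  62.]
linear cm [-17.9388 -32.2866   0.9959] angular [-0.5891 -0.0189 -3.0021] 175.29286897881042
```

Holding the terminal (opening 0.78, weight about 3.4 N). Now swing it over to the dish, lifting first.

move_arm --linear '[[0, 0, -2], [-0.5, -0.5, -4], [-1, -1.5, -6], [-2, -3, -6], [-3, -5, -6], [-4, -7, -6], [-5, -9, -6], [-6, -10.5, -6], [-7, -12, -6], [-8, -13.5, -6], [-9, -15, -6], [-9.4, -15.6, -6]]' --angular '[[0, 0, -0.03], [0, 0, -0.1], [0, 0, -0.2], [0, 0, -0.3], [0, 0, -0.41], [0, 0, -0.52], [0, 0, -0.63], [0, 0, -0.74], [0, 0, -0.85], [0, 0, -0.96], [0, 0, -1.07], [0, 0, -1.15]]' --fingers '[1, 1, 1, 1, 1, 1, 1, 1, 1, 1, 1, 1]'

```text
time_s: 10.63
position: [0.5674, -0.0176, 0.33]
tcp_rot: [[0.326, 0.945, 0.008], [0.946, -0.326, -0.002], [0.001, 0.008, -1.0]]
force: [-0.2, -0.0, -3.7]
opening: 0.781
```

```bash
python3 - <<'E'
from h import *
delta(RF,pf(.17)+[0,0,.05])
E
```

```text
t 10.6333 p [ 0.5674 -0.0176  0.33  ] force [-0.2 -0.  -3.7] open 0.7812234347183167 j [-13.  19.  83.   0.  77.   6.]
linear cm [ 11.6867 -14.1627   2.0179] angular [-0.3714 -0.2627 -1.8746] 110.52517815345139
```

move_arm --linear '[[0.3, -0.4, 0], [1, -1.2, 0], [1.8, -2.2, 0], [2.6, -3.2, 0], [3.4, -4.2, 0], [4.2, -5.2, 0], [5, -6.2, 0], [5.8, -7.2, 0], [6.6, -8.2, 0], [7.4, -9, 0], [8, -9.5, 0], [8, -9.7, 0]]' --angular '[[-0.01, -0.01, -0.05], [-0.03, -0.02, -0.15], [-0.05, -0.036, -0.26], [-0.074, -0.052, -0.375], [-0.096, -0.068, -0.487], [-0.119, -0.084, -0.6], [-0.141, -0.1, -0.712], [-0.163, -0.116, -0.825], [-0.186, -0.131, -0.937], [-0.208, -0.147, -1.05], [-0.23, -0.163, -1.16], [-0.241, -0.171, -1.218]]' --fingers '[1, 1, 1, 1, 1, 1, 1, 1, 1, 1, 1, 1]'

```text
time_s: 11.63
position: [0.4992, 0.0912, 0.3285]
tcp_rot: [[-0.748, 0.609, 0.264], [0.609, 0.788, -0.09], [-0.263, 0.094, -0.96]]
force: [0.2, -0.1, -4.5]
opening: 0.778
```

```bash
python3 - <<'E'
from h import *
delta(RF,pf(.17)+[0,0,.02])
E
```

```text
t 11.6333 p [0.4992 0.0912 0.3285] force [ 0.2 -0.1 -4.5] open 0.777500855711433 j [  1.   8. 100.  -7.  56. -48.]
linear cm [6.2856 1.6226 3.6166] angular [-0.1291 -0.095  -0.651 ] 38.41459149340804
```

move_arm --linear '[[0.6, 0.1, 0.2], [1.5, 0.3, 0.7], [2.4, 0.6, 1.2], [3.3, 0.9, 1.7], [4.2, 1.1, 2.3], [5, 1.3, 2.8], [5.7, 1.5, 3.3], [6.3, 1.6, 3.6], [6.3, 1.6, 3.6], [6.3, 1.6, 3.6]]' --angular '[[-0.013, -0.01, -0.065], [-0.032, -0.024, -0.163], [-0.05, -0.037, -0.254], [-0.07, -0.051, -0.352], [-0.09, -0.066, -0.45], [-0.107, -0.079, -0.54], [-0.12, -0.088, -0.605], [-0.129, -0.095, -0.651], [-0.129, -0.095, -0.651], [-0.129, -0.095, -0.651]]' --fingers '[1, 1, 1, 1, 1, 1, 1, 1, 1, 1]'

```text
time_s: 12.47
position: [0.4702, 0.1388, 0.2784]
tcp_rot: [[-0.923, 0.001, 0.385], [0.001, 1.0, -0.0], [-0.385, -0.0, -0.923]]
force: [0.6, 0.0, -4.9]
opening: 0.783
```

```bash
python3 - <<'E'
from h import *
delta(RF,pf(.17))
S=capture("scene");T=capture("top")
y=lambda x,yy,z:RTF@np.array([x,yy,z-.09])+D+[0,0,.17+.09*np.cos(th)]
for n,c in(("S",S),("T",T)):print(n,"disp corners, foot FL FR",proj(c,[y(-.013,a,b) for a,b in((-.028,.108),(.028,.108),(.028,.064),(-.028,.064),(-.034,0),(.034,0))]).round(1).tolist())
a=cv2.resize(S["color"][120:250,270:400],(585,585),interpolation=2)
cv2.imwrite("pics/p4.png",a[:,:,::-1])
E
```

```text
t 12.4667 p [0.4702 0.1388 0.2784] force [ 0.6  0.  -4.9] open 0.7827499131814031 j [  4.   8. 112.  -3.  37. -83.]
linear cm [0.6207 0.0175 1.8643] angular [-0.0004 -0.0025 -0.0009] 0.1530059565019835
S disp corners, foot FL FR [[345.8, 141.5], [332.7, 153.2], [340.2, 166.2], [353.1, 154.4], [364.5, 171.4], [349.5, 185.8]]
T disp corners, foot FL FR [[253.0, 208.1], [271.9, 208.6], [273.1, 200.0], [254.6, 199.6], [255.0, 187.8], [276.7, 188.3]]
```

View pics/p4.png

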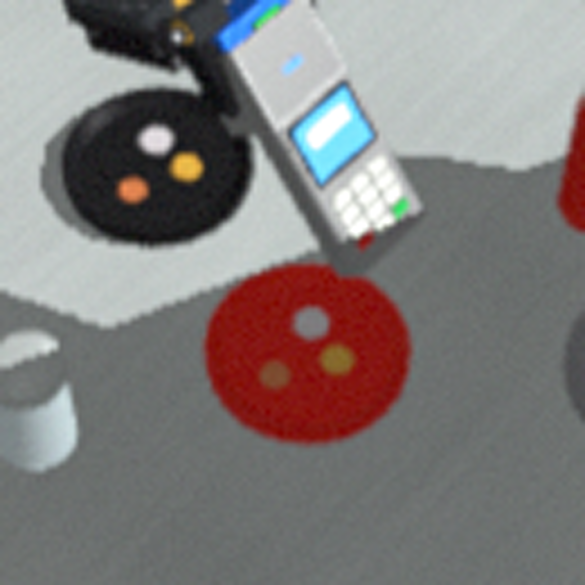

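The terminal is held over the dish. The display shows in S at about (347,138), (334,149), (342,162) and (354,150), with its foot front corner near (364,167). I'll compare this with what the tool pose predicts, and also check the top view.

```bash
python3 - <<'E'
from h import *
S=capture("scene");T=capture("top")
s=read_state();A=np.array(s["tcp_rot"]);P=np.array(s["position"])
Rt=A@RG.T@RT; g=P-.019*A[:,2]; f=g-Rt@np.array([.011,0,.148])
print("pred foot",f,"terminal axes",Rt)
y=lambda x,yy,z:f+Rt@np.array([x,yy,z])
for n,c in(("S",S),("T",T)):print(n,"disp, foot front",proj(c,[y(-.013,a,b) for a,b in((-.028,.108),(.028,.108),(.028,.064),(-.028,.064),(-.034,0),(.034,0))]).round(1).tolist(),"cover",proj(c,[y(-.013,a,b) for a,b in((-.034,.168),(-.034,.18),(.034,.18))]).round(1).tolist())
a=cv2.resize(S["color"][110:190,310:380],None,fx=6,fy=6,interpolation=2);b=cv2.resize(T["color"][165:245,235:300],None,fx=6,fy=6,interpolation=2)
cv2.imwrite("pics/p5.png",np.hstack([a,b])[:,:,::-1])
E
```

```text
pred foot [0.5683 0.1387 0.1908] terminal axes [[-0.7653 -0.0009 -0.6436]
 [ 0.0008 -1.      0.0005]
 [-0.6436 -0.0001  0.7653]]
S disp, foot front [[346.1, 136.6], [332.8, 148.3], [340.5, 161.6], [353.5, 149.8], [365.1, 167.1], [349.9, 181.6]] cover [[337.2, 116.8], [335.1, 112.9], [318.1, 127.0]]
T disp, foot front [[252.2, 207.5], [271.4, 208.0], [272.7, 199.3], [253.9, 198.8], [254.3, 186.9], [276.3, 187.5]] cover [[247.6, 219.9], [247.1, 222.5], [271.4, 223.1]]
```

View pics/p5.png

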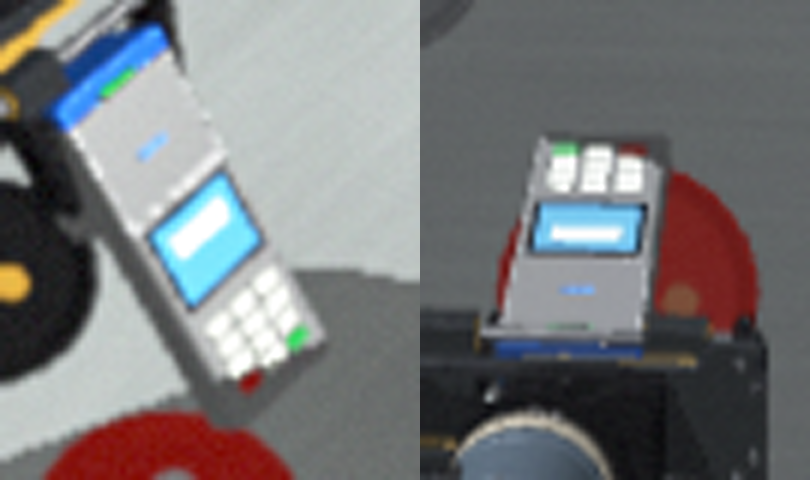

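Both views agree with the prediction to within about 2 px. The display in T is at about (254,199) to (272,207), against a predicted (254,199) to (271,208). The foot is 19 cm up, the terminal centre is over the dish centre, and nothing has slipped in the hand. I'll hold still for a moment, then hand in.

move_arm --linear '[[0, 0, 0], [0, 0, 0], [0, 0, 0], [0, 0, 0], [0, 0, 0], [0, 0, 0]]' --angular '[[0, 0, 0], [0, 0, 0], [0, 0, 0], [0, 0, 0], [0, 0, 0], [0, 0, 0]]' --fingers '[1, 1, 1, 1, 1, 1]'

```text
time_s: 13.17
position: [0.472, 0.1387, 0.2795]
tcp_rot: [[-0.921, 0.001, 0.389], [0.001, 1.0, -0.0], [-0.389, 0.0, -0.921]]
force: [-0.9, 0.6, -3.5]
opening: 0.781
```

```bash
python3 - <<'E'
from h import *
delta(RF,pf(.19));print(np.round(read_state()["qvel"],2))
T=capture("top")["color"];b=cv2.imread("pics/top0.png")[:,:,::-1]
for n,(u,v) in dict(salt=(318,245),nap=(325,130),must=(437,201),ket=(192,187)).items():print(n,np.abs(T[v-22:v+22,u-25:u+25].astype(int)-b[v-22:v+22,u-25:u+25]).mean())
print(hand_in())
E
```

```text
t 13.1667 p [0.472  0.1387 0.2795] force [-0.9  0.6 -3.5] open 0.7808889282439451 j [  4.   8. 112.  -3.  37. -84.]
linear cm [0.0545 0.0257 0.0509] angular [-0.0003  0.001  -0.0009] 0.07868720499859304
[ 0.08 -0.04  0.07 -0.06  0.06 -0.12]
salt 8.704242424242425
nap 2.4124242424242426
must 2.3104545454545455
ket 2.396969696969697
the job is handed in; nothing more can be done
None
```

I pressed the paper cover shut in the dock, drew the terminal out, and handed in at about 13 s with it held still over the red dish.

- **Cover:** it stopped hard at the shut height under 27 N. Afterwards its corners matched the shut position to within about 1 px in both views.
- **Hold:** by the tool pose, the terminal's centre is over the dish centre to within about 1 mm and its foot is about 19 cm up. The screen faces the customer, leaning back 40 degrees.
- **Camera check:** pictures taken just before the final hold agree with that pose to about 2 px, so the true lean could be off by about 2 degrees.
- **Grip:** the gripper opening stayed at about 0.78 from grasp to hand-in. It holds the head by its sides, clear of the screen.
- **Bottles, salt and napkins:** a before-and-after comparison of the top view shows almost no change at the bottles and napkins. The salt's patch changed more. I put that down to the arm or its shadow there but did not look closer; my planned path stayed clear of it.

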